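# Plug the blow-off nozzle into the bench air block

## Robot

A 7-joint arm with a two-finger parallel gripper is mounted at the origin on the work surface. World frame = base frame: x ahead of the robot, y to its left, z up, the work surface at z = 0. Lengths are in m, angles in rad, forces in N, time in s.
With the tool pointing down it reaches from about 0.4 to 0.85 m from the base axis. Payload 10.4 kg.
Tool frame: the origin (TCP) lies between the finger pads; the fingertips stand ahead of it and the grasp point (between the pads) lies 6 mm ahead of it (finger_overhang is the z of the fingertips in the tool frame, in m); z points along the fingers, y is the direction in which the jaws open and shut (so a half turn about z gives the same grasp; the last joint's range is limited). The gripper opens to 85 mm and grips with 20 to 120 N. Pads are 22 mm wide; open, the fingers measure 114 mm over their backs; the gripper's body (76 mm by 85 mm) begins 54 mm behind the grasp point. The pads swing forward as they close: fully open they stand 13 mm farther back than shut.
Start: joints at [1.312, 0.332, -0.065, 1.46, 0.022, 1.35, -0.088], TCP at [0.146, -0.608, 0.256] pointing down, gripper open.
Joint ranges: [-2.6, 2.6], [-0.5, 2.12], [-1.47, 1.34], [0.16, 2.42], [-1.27, 4.41], [0.06, 2.06], [-2.6, 2.6]. Speed limits (rad/s): [2.22, 2.22, 2.79, 2.79, 3.14, 3.14, 3.14].

## Interface

Orientations are given as a unit quaternion [x, y, z, w].
In Python, from workcell import * gives the robot as it stands.
- The arm moves only by the shell command python3 -m creep 'ROWS' [FORCE]. ROWS is JSON, a list of rows, each a list of 7 numbers: the turn, a rotation vector about the tool's x, y, z in rad, then the shift along the tool's x, y, z in mm, then the closure in counts, from 0 (fully open) to 255 (shut). In form: [[wx, wy, wz, dx, dy, dz, claw], ...]. A call has 1 to 8 rows; each row shifts and turns the commanded pose from where the row before left it, along the tool's axes as they then stand; what a row does not reach is not made up. A row lasts 1/10 s, in which the tool goes at most 50 mm and 8.59 degrees, less where a joint would pass 70% of its speed; a pose out of reach is approached as far as the arm can. A call is refused whole if a number of a shift passes 50 or a number of a turn 0.15, either way. A call with a gripper value outside its range is refused whole. The fingers move at their own pace and stop on an object; FORCE is the grip in N (left out, the last holds). Time passes only in rows, so rows that do not move let the fingers close. It gives the time, the measured TCP pose, the force and the opening at its end, in the units of the state.
- get_obs(): the state, without advancing time (a new reading comes with each control period).
- camera(name): name is "side" or "top"; returns (picture, depth): 420x560x3 uint8, blue, green, red; 420x560 float32, m along the optical axis (not along the pixel's ray), 0 where there is no reading.
- camera_model(name): a dict with "camera_matrix" (3x3 intrinsics, pixels), "k1" (the pictures are not rectified: a ray, as slopes to the right and down, at radius r is drawn at 1 + k1 r^2 times it, then the intrinsics apply), "R" (3x3) and "t" (3): a world point X has camera coordinates R X + t. Camera axes: x right, y down, z forward; pixel columns grow to the right and rows downward; lengths in m; the calibration is good to about 2 mm. A picture is of the moment at which its call begins. camera_model takes no time and is no camera call.
- hand_in(): hands the job in, once; it reports no verdict.
The state is a dict: "clock": time; "joint_pos": joint angles; "joint_velocities": joint speeds; "tau": joint torques, N m; "position": TCP position; "ee_rot": TCP orientation; "ft_force": force on the tool from outside, world axes, zero at the start; "torque": the same for the moment, N m; "grip_width": opening from 0.0 (shut) to 1.0 (fully open).
Only numpy, scipy, OpenCV 4.12 (cv2) and the standard library are available. Lean on these libraries where they do the work, as an engineer would, in place of code of your own. Each camera call takes 0.05 s, during which the arm holds its last target.

## Task

Take the round blow-off nozzle (not the flat fan one) out of the wooden rack and push its grooved end down into the push-fit port of the bench air block until it clicks home, without ramming it. Then tug it gently upwards to prove that it has locked, let it settle back, and leave it standing locked in the port; leave the fan nozzle and the other tools where they are.

Things in the scene. Friction and masses are not known exactly. Their poses are not given: they have to be found in the camera images.
- nozzle: Round blow-off nozzle: rigid aluminium stem 120 mm long, 90 g, z up along it, origin at its lower tip. From the tip: cone 7 to 14 mm wide over 6 mm, 14 mm wide to z 10, groove 9 mm wide z 10 to 19, 14 mm wide to z 58, ribbed grip sleeve 24 mm wide z 58 to 108, small brass cone to 120. Starts upright in one rack hole, sleeve resting on the rack's top.
- fan: The other nozzle, a bystander in the other rack hole: 16 mm stem (too thick for the port), 24 mm sleeve, flat rectangular head 14 x 50 mm (50 along its y) from z 84 to 106 mm. Origin at the centre of its lower end.
- rack: Fixed wooden block, 70 mm along its x, 180 mm along its y, 65 mm high, origin at the centre of its underside. Two holes of 19 mm diameter, 62 mm deep, at y = +55 and -55 mm; which nozzle stands in which hole varies.
- port (a point): Port axis (z up) in the plane of the block's top face, 52 mm above the table. A black-rimmed collar, 27 mm wide, stands 5 mm proud; its bore is 15.5 mm wide, 18 mm long, with a 1.5 mm chamfer. Below it, out of sight, sit the jaws and floor, at a depth that differs by 7 mm either way and is not told: the nozzle is home with its tip 31 to 45 mm below this point, so feel for it.
- collet (a joint): Vertical slide of the hidden collet (jaws and floor), m, 0 at rest, + up; sprung 10 N per mm, stops at +-3 mm. From 14 mm before home its two jaws resist with up to about 10 N, then click into the groove as the tip meets the floor; then the push climbs about 10 N per mm: at 12 to 15 N it is surely home. Pulling a locked nozzle lifts it (10 N: 1 mm, less what the bore rubs); an unlocked one slips out at about 3 N.
- jar: Bystander: glass ink jar with dark cap, 60 mm diameter, 75 mm high, standing; origin at the centre of its underside.
- brayer: Bystander: ink roller lying on the table, black roller 44 mm diameter and 120 mm long along its y, wooden handle to its +x (169 mm); origin on the table under the roller's middle.
- ink_knife: Bystander: ink knife (spatula) lying flat along its x; origin at its underside.
- nozzle_grip (a point): In the nozzle's grip sleeve, on its axis, 85 mm above the tip: the place to grip, in any yaw. A grip of 30 to 50 N holds it without slip.
- fitting: The bench air block, fixed: grey, 74 x 74 x 52 mm high, on a dark foot plate 130 x 110 mm, with a short copper supply pipe on its +x side. Origin on the table under the port. More than 28 N along the port's axis, pushing or pulling, or 45 N in all with side forces, damages it.

How it is judged:
On the way, in this order (a step that is already met when the one before it is completed fails the run):
1. the nozzle's grooved end is down in the port: tip more than 29 mm below the block's top face, within 4 mm of the port's axis (z of nozzle in the frame of port below -0.029 m and horizontal distance between nozzle and port below 0.004 m), for 0.1 s.
2. tugged upwards while locked: the pull lifts the sprung collet by more than 0.6 mm (about 6 N) with the nozzle still in (value of joint collet above 0.0006 m and z of nozzle in the frame of port below -0.024 m), for 0.2 s.
At the end, for the whole second after the job is handed in: The nozzle stands locked in the port, let go and at rest: its tip more than 29 mm below the block's top face and within 4 mm of the port's axis, upright within 8 degrees, the collet back at its rest height (between -2 and +1 mm) (all of step 1 and angle between nozzle's own z axis and vertical below 0.14 rad and linear speed of nozzle below 0.02 m/s and value of joint collet between -0.002 and 0.001 m); the robot touches nothing.
It fails at once if the nozzle is rammed or yanked: the collet is driven more than 2.8 mm down or up (about 28 N along the port), or the nozzle presses on the block with over 45 N all told (value of joint collet below -0.0028 m or value of joint collet above 0.0028 m or contact force between nozzle and fitting above 45 N).
It fails at once if the fan nozzle is moved more than 20 mm (distance of fan from where it was at the start of the episode above 0.02 m).
It fails at once if the jar, roller or ink knife is moved more than 20 mm (distance of any of jar, brayer, ink_knife from where it was at the start of the episode above 0.02 m).
It also fails if it takes over 70 s, if anything falls off the work surface, if the arm or the gripper's body presses on something with over 40 N, if the wrist force passes 120 N, or if a joint passes its speed limit or range.

## Working session

There is one attempt and no reset: what is moved stays moved. The work goes in short steps, Python scripts to look and compute and a shell command to move; the robot and the scene stay as the last step left them, time stands still between calls to the robot, and variables do not carry over. Pictures are saved under pics/ and viewed, and the job is handed in when it is done.

```bash
ls; mkdir -p pics; python3 - <<'E'
from workcell import *
import cv2
o=get_obs(); print({k:(v if not hasattr(v,'round') else v) for k,v in o.items()})
for n in ["side","top"]:
    p,d=camera(n); cv2.imwrite(f"pics/{n}0.png",p)
    import numpy as np; np.save(f"pics/{n}0.npy",d)
    print(n,camera_model(n))
try: print(finger_overhang)
except Exception as e: print(e)
E
```

```text
pics
{'clock': 0.0, 'joint_pos': array([ 1.31237574,  0.33290453, -0.0646855 ,  1.46097695,  0.02162685,
        1.34987749, -0.0884855 ]), 'joint_velocities': array([-0.00079612,  0.00082518,  0.00074959,  0.00054754, -0.00101429,
        0.00051094,  0.00101819]), 'tau': array([ 2.30730411e-04, -6.25450659e+01,  4.89525776e-02, -3.91596866e+01,
        1.61075051e-02,  1.00457633e-02, -3.64516302e-05]), 'position': array([ 0.145924  , -0.60736888,  0.25547846]), 'ee_rot': array([ 9.93054690e-01,  1.17651359e-01, -1.35347698e-04, -7.22491100e-04]), 'ft_force': array([-0.30936231,  0.13804713,  0.75986905]), 'torque': array([-0.03218835,  0.00530775, -0.05928483]), 'grip_width': 0.9966157888272545}
side {'camera_matrix': array([[397.14023365,   0.        , 287.46750774],
       [  0.        , 397.14023365, 205.29256067],
       [  0.        ,   0.        ,   1.        ]]), 'k1': -0.023101468011596474, 'R': array([[-0.96989299, -0.24292413, -0.01718879],
       [-0.14695518,  0.64008928, -0.7541153 ],
       [ 0.19419517, -0.72888516, -0.65651707]]), 't': array([0.64579046, 0.14951503, 0.74871496])}
top {'camera_matrix': array([[541.10724692,   0.        , 281.70364393],
       [  0.        , 541.10724692, 213.49931716],
       [  0.        ,   0.        ,   1.        ]]), 'k1': -0.2162836915275511, 'R': array([[ 0.00508251, -0.99998599,  0.00147896],
       [-0.99903176, -0.00514228, -0.04369326],
       [ 0.04370025, -0.00125546, -0.9990439 ]]), 't': array([0.02543657, 0.63882604, 1.37248449])}
0.025
```

View pics/side0.png

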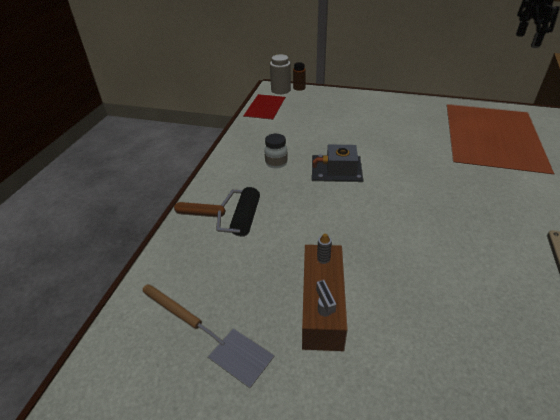

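View pics/top0.png

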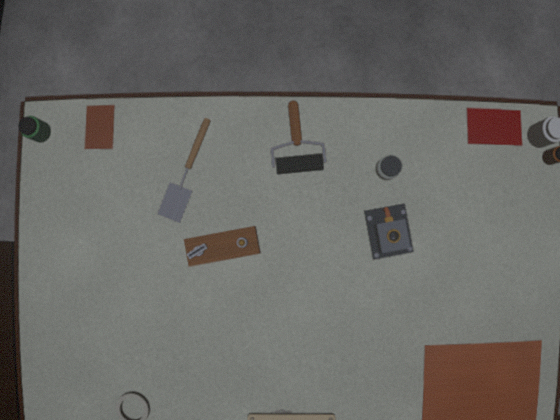

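The side view shows the round nozzle at about (324,246) with its brass tip up, the fan at (326,296) and the port at (343,152). In the top view the nozzle is at (241,243), the fan at (198,251) and the port at (394,236). I'll enlarge these.

```bash
python3 - <<'E'
import cv2,numpy as np
s=cv2.imread("pics/side0.png");t=cv2.imread("pics/top0.png")
def crop(im,x,y,w,h,k): 
    c=cv2.resize(im[y:y+h,x:x+w],None,fx=k,fy=k,interpolation=cv2.INTER_CUBIC)
    return np.clip(c.astype(float)*1.6,0,255).astype(np.uint8)
A=np.hstack([crop(s,300,225,50,60,8),crop(s,318,130,50,60,8)])
B=np.hstack([crop(t,215,215,50,60,8),crop(t,370,205,50,60,8)])
cv2.imwrite("pics/cs.png",A);cv2.imwrite("pics/ct.png",B)
E
```

```text
(no output)
```

View pics/cs.png

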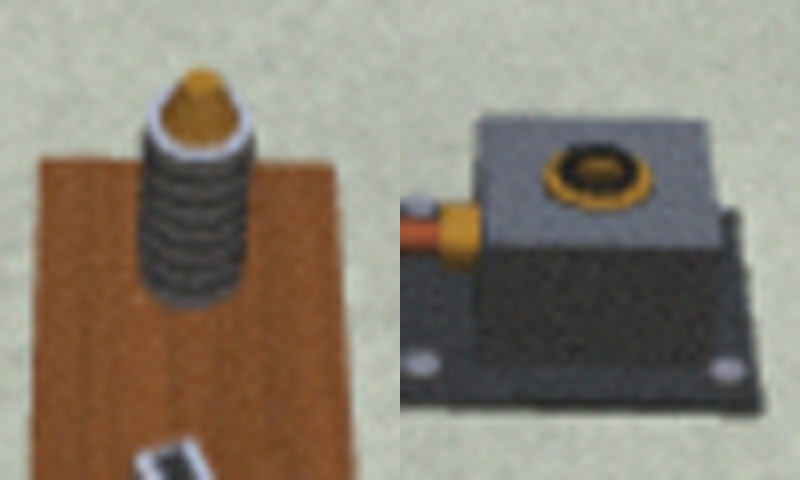

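View pics/ct.png

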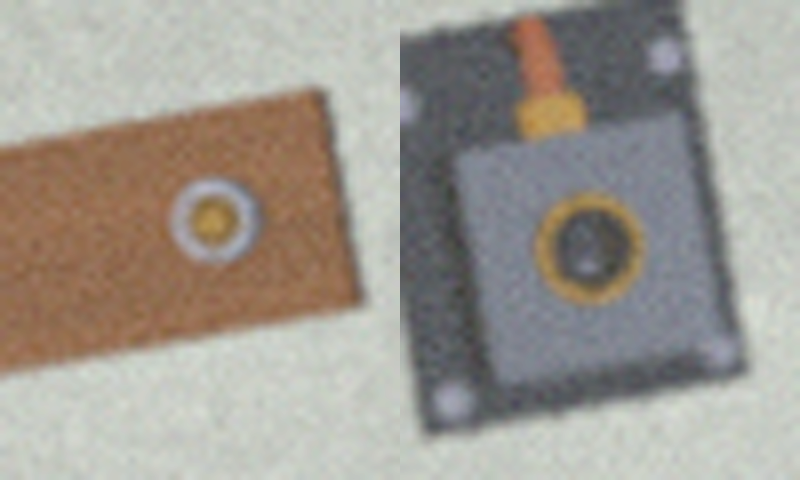

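```bash
cat > h.py <<'E'
import numpy as np,cv2
from workcell import *
from scipy.optimize import least_squares
def proj(n,X):
    m=camera_model(n);c=np.asarray(m["R"])@np.asarray(X)+m["t"];x,y=c[0]/c[2],c[1]/c[2]
    f=1+m["k1"]*(x*x+y*y);K=m["camera_matrix"]
    return np.array([K[0,0]*x*f+K[0,2],K[1,1]*y*f+K[1,2]])
def tri(obs,z=None):
    if z is None: r=least_squares(lambda X:np.concatenate([proj(n,X)-p for n,p in obs]),[.6,0,.1])
    else:
        r=least_squares(lambda X:np.concatenate([proj(n,[X[0],X[1],z])-p for n,p in obs]),[.6,0.])
    return r.x,r.fun
def cp(u,v,x0,y0,k=8): return np.array([x0+(u+.5)/k-.5,y0+(v+.5)/k-.5])
E
python3 - <<'E'
from h import *
np.set_printoptions(precision=4,suppress=True)
def both(name,s,t,z):
    print(name,tri([("side",s),("top",t)]),"side@z",tri([("side",s)],z)[0],"top@z",tri([("top",t)],z)[0])
both("ringtop",cp(200,122,300,225),cp(214,221,215,215),.115)
both("brasstip",cp(201,72,300,225),cp(213,219,215,215),.127)
both("collar",cp(203+400-400,168,318,130),cp(192,247,370,205),.057)
both("gold",cp(198,180,318,130),cp(190,249,370,205),.052)
d=np.load("pics/top0.npy");print(d[236,394],d[230,394+9],d[243,241])
# block top corners (top view), and rack
for n,p in [("b1",cp(57,152,370,205)),("b2",cp(282,112,370,205)),("b3",cp(330,345,370,205)),("b4",cp(98,385,370,205))]:
    print(n,tri([("top",p)],.052)[0])
E
```

```text
ringtop (array([0.5658, 0.1245, 0.1137]), array([ 0.0527,  0.0034, -0.0089, -0.0716])) side@z [0.5657 0.1257] top@z [0.5656 0.1244]
brasstip (array([0.5664, 0.1237, 0.1283]), array([ 0.0221,  0.0014, -0.0037, -0.0301])) side@z [0.5666 0.1224] top@z [0.5663 0.1238]
collar (array([ 0.5829, -0.2519,  0.0555]), array([-0.1533, -0.01  ,  0.0161,  0.1517])) side@z [ 0.5823 -0.2496] top@z [ 0.5833 -0.2515]
gold (array([ 0.5832, -0.2522,  0.0506]), array([ 0.222 ,  0.0144, -0.0233, -0.2197])) side@z [ 0.5836 -0.25  ] top@z [ 0.5827 -0.252 ]
1.3764914 1.3434886 1.2699164
b1 [ 0.613  -0.2096]
b2 [ 0.6258 -0.2816]
b3 [ 0.5525 -0.297 ]
b4 [ 0.54   -0.2227]
```

```bash
cat >> h.py <<'E'
from scipy.spatial.transform import Rotation as Ro
def go(tx,ty,tz=None):
    o=get_obs();R=Ro.from_quat(o["ee_rot"]).as_matrix();p=np.array(o["position"])
    t=np.array([tx,ty,p[2] if tz is None else tz])
    print("t",o["clock"],"pos",p.round(4),"F",np.round(o["ft_force"],2),"gw",round(o["grip_width"],3),"q7",np.round(o["joint_pos"],2))
    print("shift mm tool",(R.T@(t-p)*1000).round(1),"tool z",R[:,2].round(4),"x",R[:,0].round(3))
    # rotation to vertical
    Rt=np.column_stack([R[:,0]-[0,0,R[2,0]],[0,0,0],[0,0,-1.]]);Rt[:,0]/=np.linalg.norm(Rt[:,0]);Rt[:,1]=np.cross(Rt[:,2],Rt[:,0])
    print("level turn",Ro.from_matrix(R.T@Rt).as_rotvec().round(4))
E
python3 -m creep '[[0,0,0,30,-7,0,0],[0,0,0,41,-10,0,0],[0,0,0,41,-10,0,0],[0,0,0,41,-10,0,0],[0,0,0,41,-10,0,0],[0,0,0,41,-10,0,0],[0,0,0,41,-10,0,0],[0,0,0,30,-10,0,0]]' 40
python3 -c "
from h import *
go(.6,-.1)"
```

```text
clock: 0.9
position: [0.428, -0.4593, 0.2558]
ee_rot: [0.993, 0.119, 0.0, -0.0]
ft_force: [-0.3, 0.2, 0.8]
grip_width: 1.0
t 0.9 pos [ 0.428  -0.4593  0.2558] F [-0.26  0.18  0.76] gw 1.0 q7 [ 0.92  0.35 -0.23  1.44  0.08  1.36 -0.64]
shift mm tool [ 251.8 -308.7    0.4] tool z [ 2.e-04  1.e-03 -1.e+00] x [0.972 0.236 0.   ]
level turn [-0.001  -0.0004  0.    ]
```

```bash

python3 -m creep '[[0,0,0,30,-37,0,0],[0,0,0,30,-37,0,0],[0,0,0,30,-37,0,0],[0,0,0,30,-37,0,0],[0,0,0,30,-37,0,0],[0,0,0,30,-37,0,0],[0,0,0,26,-37,0,0],[0,0,0,20,-37,0,0]]'
python3 -c "
from h import *
go(.566,.124)"
```

```text
clock: 1.7
position: [0.5767, -0.1185, 0.2559]
ee_rot: [0.993, 0.118, -0.0, -0.0]
ft_force: [0.5, -0.9, -0.4]
grip_width: 1.001
t 1.7 pos [ 0.5767 -0.1185  0.2559] F [ 0.52 -0.93 -0.42] gw 1.001 q7 [ 0.48  0.28 -0.43  1.54  0.12  1.34 -1.3 ]
shift mm tool [ 4.640e+01 -2.383e+02  1.000e-01] tool z [-4.e-04  4.e-04 -1.e+00] x [ 0.972  0.234 -0.   ]
level turn [-0.0005  0.0003 -0.    ]
```

```bash

python3 -m creep '[[0,0,0,6,-38,0,0],[0,0,0,7,-40,0,0],[0,0,0,7,-40,0,0],[0,0,0,7,-40,0,0],[0,0,0,7,-35,0,0],[0,0,0,7,-25,0,0],[0,0,0,5,-15,0,0],[0,0,0,0,0,0,0]]'
python3 - <<'E'
from h import *
go(.566,.124)
for n in ["side","top"]:
    p,d=camera(n);cv2.imwrite(f"pics/{n}1.png",p)
s=cv2.imread("pics/side1.png");t=cv2.imread("pics/top1.png")
a=cv2.resize(s[130:330,250:420],None,fx=2.4,fy=2.4);b=cv2.resize(t[150:350,140:300],None,fx=2.4,fy=2.4)
cv2.imwrite("pics/c1.png",np.clip(np.hstack([a,b])*1.5,0,255).astype(np.uint8))
E
```

```text
clock: 2.5
position: [0.5659, 0.1193, 0.256]
ee_rot: [0.993, 0.12, -0.0, -0.001]
ft_force: [0.2, -0.0, 0.4]
grip_width: 1.0
t 2.5 pos [0.5659 0.1193 0.256 ] F [ 0.16 -0.03  0.43] gw 1.0 q7 [ 0.19  0.28 -0.57  1.56  0.15  1.34 -1.73]
shift mm tool [ 1.2 -4.5  0. ] tool z [-7.e-04  1.e-03 -1.e+00] x [ 0.971  0.238 -0.   ]
level turn [-0.0011  0.0004 -0.    ]
```

View pics/c1.png

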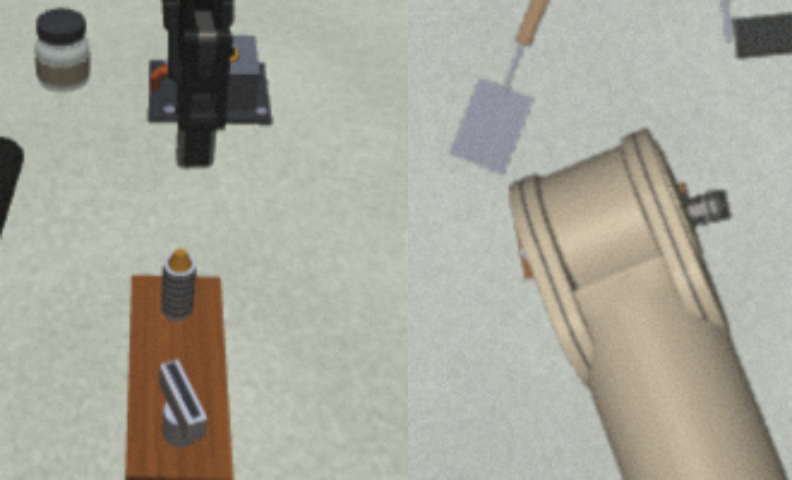

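```bash

python3 -m creep '[[0,0,0,1,-5,0,100],[0,0,0,0,0,10,100],[0,0,0,0,0,20,100],[0,0,0,0,0,25,100],[0,0,0,0,0,25,100],[0,0,0,0,0,20,100],[0,0,0,0,0,10,100],[0,0,0,0,0,0,100]]'
python3 - <<'E'
from h import *
go(.566,.124,.098)
p,d=camera("side");cv2.imwrite("pics/s2.png",cv2.resize(p[130:330,230:430],None,fx=3,fy=3))
E
```

```text
clock: 3.4
position: [0.5655, 0.1209, 0.1447]
ee_rot: [0.993, 0.117, -0.001, 0.0]
ft_force: [0.1, -0.3, 0.7]
grip_width: 0.611
t 3.4 pos [0.5655 0.1209 0.1447] F [ 0.11 -0.32  0.67] gw 0.611 q7 [ 0.17  0.38 -0.56  1.7   0.21  1.13 -1.78]
shift mm tool [ 1.3 -2.9 46.7] tool z [-2.6e-03 -5.0e-04 -1.0e+00] x [ 0.972  0.233 -0.003]
level turn [-0.0001  0.0026 -0.    ]
```

View pics/s2.png

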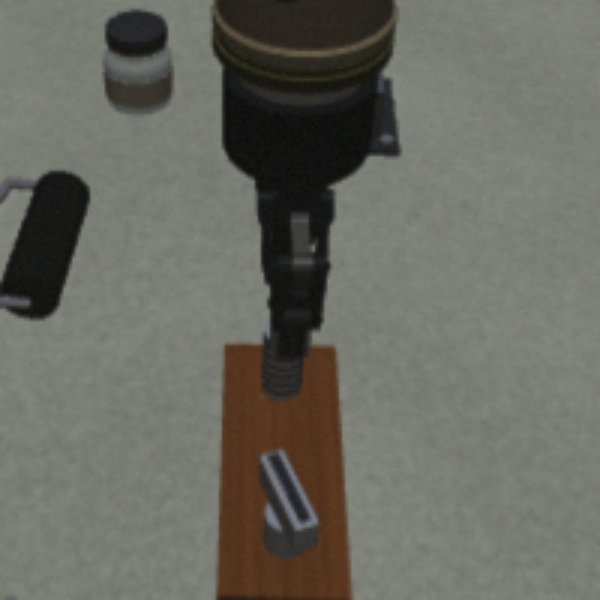

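```bash

python3 -m creep '[[0,0.0026,0,1,-3,0,100],[0,0,0,0,0,10,100],[0,0,0,0,0,15,100],[0,0,0,0,0,13,100],[0,0,0,0,0,8,100],[0,0,0,0,0,0,100]]'
python3 - <<'E'
from h import *
go(.566,.124,.098)
p,d=camera("side");cv2.imwrite("pics/s3.png",cv2.resize(p[130:330,230:430],None,fx=3,fy=3))
E
```

```text
clock: 4.05
position: [0.5657, 0.1245, 0.0985]
ee_rot: [0.993, 0.118, -0.0, -0.0]
ft_force: [-0.3, -1.5, -1.0]
grip_width: 0.612
t 4.05 pos [0.5657 0.1245 0.0985] F [-0.29 -1.46 -0.97] gw 0.612 q7 [ 0.15  0.43 -0.54  1.73  0.25  1.05 -1.81]
shift mm tool [0.2 0.6 0.5] tool z [-2.e-04  1.e-04 -1.e+00] x [ 0.972  0.234 -0.   ]
level turn [-0.0002  0.0002 -0.    ]
```

View pics/s3.png

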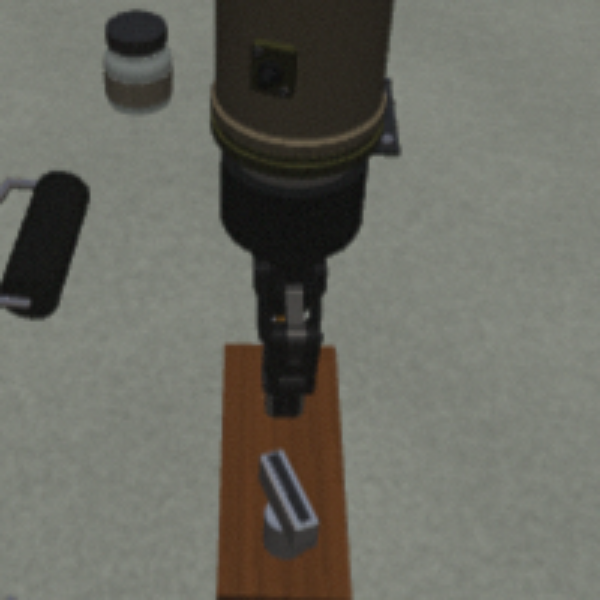

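The fingers straddle the sleeve: the brass tip shows between the links near (282,318), and the fan is clear. Closing.

```bash

python3 -m creep '[[0,0,0,0,0,0,160],[0,0,0,0,0,0,255],[0,0,0,0,0,0,255],[0,0,0,0,0,0,255],[0,0,0,0,0,0,255],[0,0,0,0,0,0,255],[0,0,0,0,0,0,255]]' 40
python3 -c "
from h import *
go(.566,.124,.098)"
```

```text
clock: 4.8
position: [0.5671, 0.1249, 0.1009]
ee_rot: [0.993, 0.118, 0.002, -0.0]
ft_force: [-1.7, -1.3, 6.3]
grip_width: 0.267
t 4.8 pos [0.5671 0.1249 0.1009] F [-1.69 -1.29  6.31] gw 0.267 q7 [ 0.15  0.43 -0.54  1.73  0.25  1.05 -1.81]
shift mm tool [-1.3  0.6  2.9] tool z [ 3.7e-03  7.0e-04 -1.0e+00] x [0.972 0.234 0.004]
level turn [ 0.0002 -0.0037 -0.    ]
```

```bash

python3 -m creep '[[0,0,0,0,0,-3,255],[0,0,0,0,0,-8,255],[0,0,0,0,0,-15,255],[0,0,0,0,0,-20,255],[0,0,0,0,0,-20,255],[0,0,0,0,0,-20,255],[0,0,0,0,0,-14,255],[0,0,0,0,0,0,255]]'
python3 - <<'E'
from h import *
go(.566,.124,.21)
p,d=camera("side");cv2.imwrite("pics/s4.png",cv2.resize(p[130:330,230:430],None,fx=3,fy=3))
E
```

```text
clock: 5.6
position: [0.5674, 0.1251, 0.2029]
ee_rot: [0.993, 0.118, 0.003, -0.0]
ft_force: [-0.5, 0.8, -1.3]
grip_width: 0.267
t 5.6 pos [0.5674 0.1251 0.2029] F [-0.47  0.8  -1.31] gw 0.267 q7 [ 0.18  0.32 -0.57  1.63  0.18  1.23 -1.76]
shift mm tool [-1.6  0.8 -7.1] tool z [ 0.0064  0.0012 -1.    ] x [0.972 0.234 0.006]
level turn [ 0.0004 -0.0065 -0.    ]
```

View pics/s4.png

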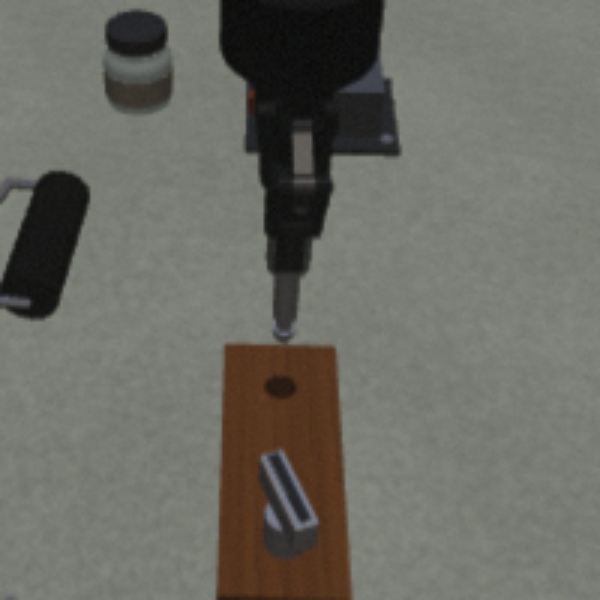

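The nozzle is held and clear of the rack, with its grooved tip at (283,335). Next I'll move it over the port and level it.

```bash

python3 -m creep '[[0,-0.0065,0,-4,20,0,255],[0,0,0,-8,40,0,255],[0,0,0,-8,40,0,255],[0,0,0,-8,40,0,255],[0,0,0,-8,40,0,255],[0,0,0,-8,40,0,255],[0,0,0,-8,40,0,255],[0,0,0,-8,40,0,255]]'
python3 -m creep '[[0,0,0,-7,35,0,255],[0,0,0,-4,22,0,255],[0,0,0,0,8,0,255],[0,0,0,0,0,0,255],[0,0,0,0,0,0,255]]'
python3 - <<'E'
from h import *
go(.583,-.252)
for n in ["side","top"]:
    p,d=camera(n);cv2.imwrite(f"pics/{n}5.png",p)
s=cv2.imread("pics/side5.png")
cv2.imwrite("pics/s5.png",np.clip(cv2.resize(s[80:200,290:410],None,fx=5,fy=5,interpolation=cv2.INTER_CUBIC)*1.4,0,255).astype(np.uint8))
E
```

```text
clock: 6.45
position: [0.5774, -0.1826, 0.1993]
ee_rot: [0.993, 0.118, -0.003, -0.0]
ft_force: [0.5, -0.4, 0.1]
grip_width: 0.273
clock: 6.95
position: [0.5829, -0.2447, 0.2001]
ee_rot: [0.993, 0.119, -0.002, -0.0]
ft_force: [-0.1, 0.5, -0.4]
grip_width: 0.27
t 6.95 pos [ 0.5829 -0.2447  0.2001] F [-0.08  0.47 -0.37] gw 0.27 q7 [ 0.61  0.41 -0.38  1.49  0.16  1.27 -1.12]
shift mm tool [-1.6  7.1 -0. ] tool z [-4.3e-03  3.0e-04 -1.0e+00] x [ 0.972  0.236 -0.004]
level turn [-0.0013  0.0041 -0.    ]
```

View pics/s5.png

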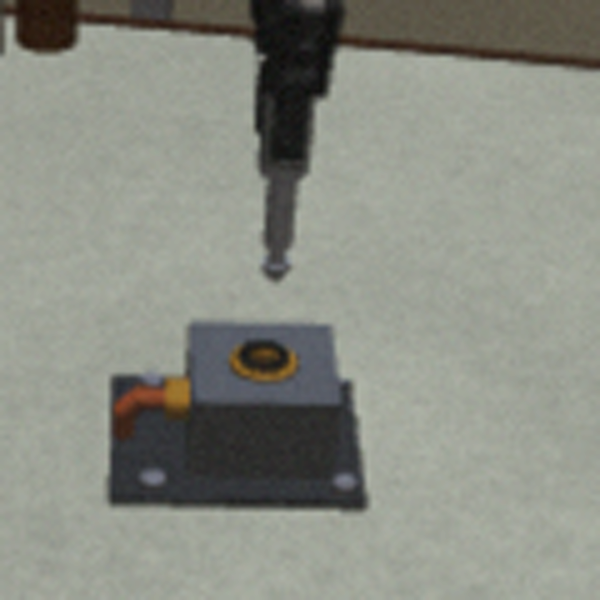

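View pics/top5.png

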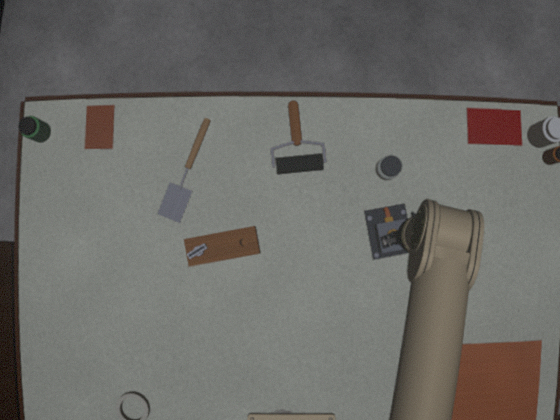

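```bash
python3 - <<'E'
from h import *
np.set_printoptions(precision=4,suppress=True)
q=lambda u,v:cp(u,v,290,80,5)
o=get_obs();R=Ro.from_quat(o["ee_rot"]).as_matrix();P=o["position"]
for h in (.0939,.0959,.0915):print("pred tip",P+R[:,2]*h,(proj("side",P+R[:,2]*h)-[290,80]+.5)*5-.5)
print("pred stem z58",(proj("side",P+R[:,2]*.036)-[290,80]+.5)*5-.5)
print("tip obs @z.106",tri([("side",q(275,277))],.106)[0])
print("collar obs",tri([("side",q(264,354))],.057)[0])
E
```

```text
pred tip [ 0.5827 -0.2447  0.1067] [271.9751 274.5133]
pred tip [ 0.5827 -0.2447  0.1047] [271.6829 278.0664]
pred tip [ 0.5827 -0.2447  0.1091] [272.3267 270.2371]
pred stem z58 [280.7652 167.4003]
tip obs @z.106 [ 0.581  -0.2438]
collar obs [ 0.5837 -0.25  ]
```

```bash

python3 -m creep '[[-0.001,0.004,0,0,7,0,255],[0,0,0,0,0,8,255],[0,0,0,0,0,12,255],[0,0,0,0,0,10,255],[0,0,0,0,0,6,255],[0,0,0,0,0,4,255],[0,0,0,0,0,0,255],[0,0,0,0,0,0,255]]'
python3 - <<'E'
from h import *
np.set_printoptions(precision=4,suppress=True)
go(.585,-.2513)
p,d=camera("side")
cv2.imwrite("pics/s6.png",np.clip(cv2.resize(p[110:170,310:370],None,fx=10,fy=10,interpolation=cv2.INTER_CUBIC)*1.6,0,255).astype(np.uint8))
o=get_obs();R=Ro.from_quat(o["ee_rot"]).as_matrix();P=o["position"]
print("pred tip",P+R[:,2]*.0939,(proj("side",P+R[:,2]*.0939)-[310,110]+.5)*10-.5)
E
```

```text
clock: 7.85
position: [0.5845, -0.2536, 0.1608]
ee_rot: [0.993, 0.118, 0.0, 0.001]
ft_force: [-0.1, -0.5, 0.1]
grip_width: 0.271
t 7.85 pos [ 0.5845 -0.2536  0.1608] F [-0.12 -0.54  0.12] gw 0.271 q7 [ 0.62  0.45 -0.37  1.53  0.17  1.19 -1.11]
shift mm tool [ 1.  -2.1 -0. ] tool z [ 0.0007 -0.0011 -1.    ] x [0.972 0.234 0.   ]
level turn [ 0.0013 -0.0005 -0.    ]
pred tip [ 0.5846 -0.2538  0.0671] [330.0273 366.4094]
```

View pics/s6.png

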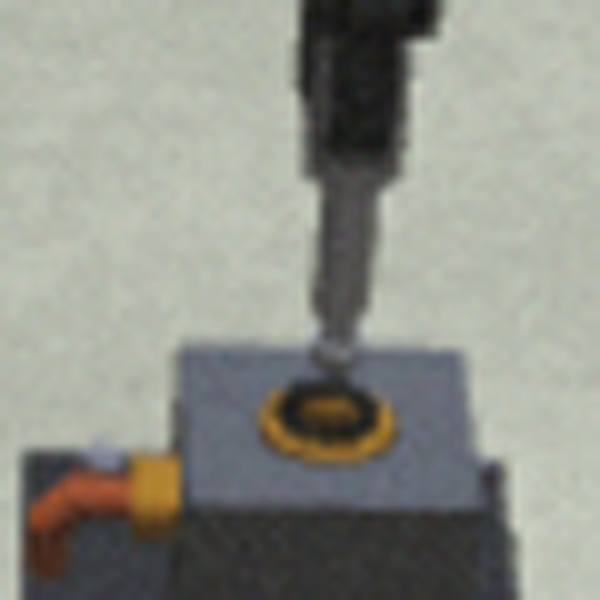

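```bash
python3 - <<'E'
from h import *
np.set_printoptions(precision=4,suppress=True)
q=lambda u,v:cp(u,v,310,110,10)
for z in (.065,.067):print("tip",tri([("side",q(334,375))],z)[0])
print("collar",tri([("side",q(329,410))],.057)[0])
for X in ([.583,-.2515],[.584,-.25]):print((proj("side",X+[.057])-[310,110]+.5)*10-.5)
E
```

```text
tip [ 0.5834 -0.2533]
tip [ 0.5831 -0.2502]
collar [ 0.5835 -0.2494]
[332.1663 405.74  ]
[327.409  408.4451]
```

```bash

python3 -m creep '[[0.001,0,0,0.7,-2,0,255],[0,0,0,0,0,3,255],[0,0,0,0,0,3,255],[0,0,0,0,0,0,255],[0,0,0,0,0,0,255]]'
python3 - <<'E'
from h import *
go(.5845,-.2513)
p,d=camera("side")
cv2.imwrite("pics/s7.png",np.clip(cv2.resize(p[110:170,310:370],None,fx=10,fy=10,interpolation=cv2.INTER_CUBIC)*1.6,0,255).astype(np.uint8))
E
```

```text
clock: 8.4
position: [0.5844, -0.2515, 0.1544]
ee_rot: [0.993, 0.118, -0.0, -0.0]
ft_force: [0.4, -0.4, -0.5]
grip_width: 0.271
t 8.4 pos [ 0.5844 -0.2515  0.1544] F [ 0.38 -0.43 -0.53] gw 0.271 q7 [ 0.62  0.45 -0.37  1.54  0.17  1.18 -1.12]
shift mm tool [ 0.1 -0.2 -0. ] tool z [-2.e-04  1.e-04 -1.e+00] x [ 0.972  0.234 -0.   ]
level turn [-0.0001  0.0001 -0.    ]
```

View pics/s7.png

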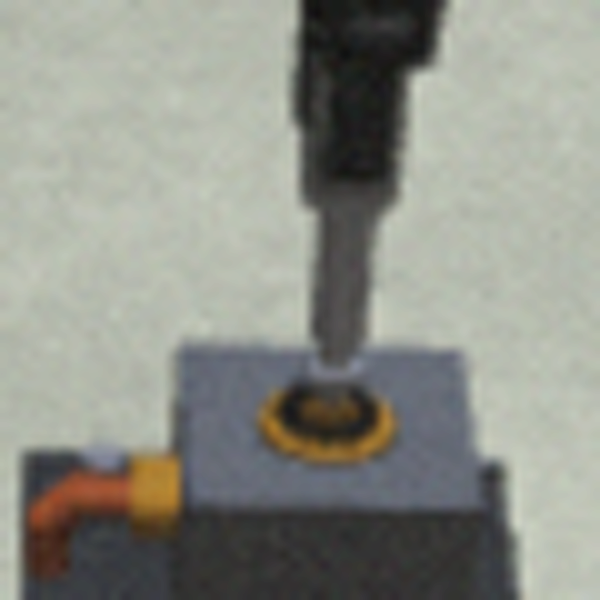

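```bash

python3 -m creep '[[0,0,0,0,0,2,255],[0,0,0,0,0,2,255],[0,0,0,0,0,2,255],[0,0,0,0,0,1,255],[0,0,0,0,0,0,255],[0,0,0,0,0,0,255]]'
python3 -c "
from h import *
go(.5845,-.2513)"
```

```text
clock: 9.05
position: [0.5846, -0.2515, 0.1476]
ee_rot: [0.993, 0.118, 0.0, 0.0]
ft_force: [0.4, -0.3, -0.1]
grip_width: 0.271
t 9.05 pos [ 0.5846 -0.2515  0.1476] F [ 0.4  -0.29 -0.1 ] gw 0.271 q7 [ 0.62  0.46 -0.37  1.54  0.17  1.17 -1.12]
shift mm tool [-0.  -0.2 -0. ] tool z [ 2.e-04 -1.e-04 -1.e+00] x [0.972 0.234 0.   ]
level turn [ 0.0001 -0.0002 -0.    ]
```

```bash

python3 -m creep '[[0,0,0,0,0,2,255],[0,0,0,0,0,2,255],[0,0,0,0,0,2,255],[0,0,0,0,0,1,255],[0,0,0,0,0,0,255],[0,0,0,0,0,0,255]]'
python3 -c "
from h import *
go(.5845,-.2513)"
```

```text
clock: 9.65
position: [0.5845, -0.2516, 0.1406]
ee_rot: [0.993, 0.118, 0.0, 0.0]
ft_force: [-0.0, -0.3, -1.3]
grip_width: 0.271
t 9.65 pos [ 0.5845 -0.2516  0.1406] F [-0.05 -0.28 -1.34] gw 0.271 q7 [ 0.62  0.47 -0.37  1.55  0.18  1.16 -1.12]
shift mm tool [ 0.  -0.3 -0. ] tool z [ 2.e-04 -2.e-04 -1.e+00] x [0.972 0.234 0.   ]
level turn [ 0.0002 -0.0002 -0.    ]
```

```bash

python3 -m creep '[[0,0,0,0,0,2,255],[0,0,0,0,0,2,255],[0,0,0,0,0,2,255],[0,0,0,0,0,2,255],[0,0,0,0,0,0,255],[0,0,0,0,0,0,255]]'
python3 -m creep '[[0,0,0,0,0,1,255],[0,0,0,0,0,1,255],[0,0,0,0,0,1,255],[0,0,0,0,0,0,255],[0,0,0,0,0,0,255]]'
python3 -c "
from h import *
go(.5845,-.2513)"
```

```text
clock: 10.25
position: [0.5845, -0.2515, 0.1325]
ee_rot: [0.993, 0.118, 0.0, 0.0]
ft_force: [0.8, -0.3, -1.5]
grip_width: 0.273
clock: 10.75
position: [0.5845, -0.2515, 0.1295]
ee_rot: [0.993, 0.118, 0.0, 0.0]
ft_force: [0.3, -1.6, -1.2]
grip_width: 0.273
t 10.75 pos [ 0.5845 -0.2515  0.1295] F [ 0.26 -1.57 -1.2 ] gw 0.273 q7 [ 0.61  0.48 -0.37  1.56  0.18  1.14 -1.13]
shift mm tool [ 0.1 -0.2 -0. ] tool z [ 1.e-04 -1.e-04 -1.e+00] x [0.972 0.234 0.   ]
level turn [ 0.0001 -0.0001 -0.    ]
```

```bash

for i in 1; do
python3 -m creep '[[0,0,0,0,0,1,255],[0,0,0,0,0,1,255],[0,0,0,0,0,1,255],[0,0,0,0,0,1,255],[0,0,0,0,0,0,255]]'
python3 -m creep '[[0,0,0,0,0,1,255],[0,0,0,0,0,1,255],[0,0,0,0,0,1,255],[0,0,0,0,0,0,255]]'
done
```

```text
clock: 11.25
position: [0.5847, -0.2514, 0.1257]
ee_rot: [0.993, 0.118, 0.0, 0.0]
ft_force: [1.0, -0.5, 1.6]
grip_width: 0.271
clock: 11.65
position: [0.5849, -0.2515, 0.1232]
ee_rot: [0.993, 0.118, 0.0, 0.0]
ft_force: [-0.1, -1.3, 5.2]
grip_width: 0.269
```

```bash

python3 -m creep '[[0,0,0,0,0,1,255],[0,0,0,0,0,1,255],[0,0,0,0,0,0,255]]'
python3 -m creep '[[0,0,0,0,0,1,255],[0,0,0,0,0,1,255],[0,0,0,0,0,0,255]]'
python3 -c "
from h import *
go(.5845,-.2513)"
```

```text
clock: 11.95
position: [0.5845, -0.2516, 0.1204]
ee_rot: [0.993, 0.118, 0.0, 0.0]
ft_force: [2.0, -1.9, 1.0]
grip_width: 0.274
clock: 12.25
position: [0.5845, -0.2515, 0.1185]
ee_rot: [0.993, 0.118, 0.0, 0.0]
ft_force: [1.4, -1.9, 1.0]
grip_width: 0.269
t 12.25 pos [ 0.5845 -0.2515  0.1185] F [ 1.45 -1.92  0.96] gw 0.269 q7 [ 0.61  0.49 -0.36  1.57  0.19  1.12 -1.13]
shift mm tool [ 0.  -0.2 -0. ] tool z [ 2.e-04 -1.e-04 -1.e+00] x [0.972 0.234 0.   ]
level turn [ 0.0002 -0.0002 -0.    ]
```

```bash

python3 -m creep '[[0,0,0,0,0,1,255],[0,0,0,0,0,1,255],[0,0,0,0,0,0,255]]'
python3 -m creep '[[0,0,0,0,0,1,255],[0,0,0,0,0,1,255],[0,0,0,0,0,0,255]]'
python3 -c "
from h import *
go(.5845,-.2513)"
```

```text
clock: 12.55
position: [0.5845, -0.2515, 0.1164]
ee_rot: [0.993, 0.118, 0.0, 0.0]
ft_force: [2.8, -1.7, 1.0]
grip_width: 0.269
clock: 12.85
position: [0.5844, -0.2516, 0.1142]
ee_rot: [0.993, 0.118, -0.0, 0.0]
ft_force: [3.0, -3.0, -1.3]
grip_width: 0.269
t 12.85 pos [ 0.5844 -0.2516  0.1142] F [ 2.99 -3.01 -1.33] gw 0.269 q7 [ 0.61  0.49 -0.36  1.57  0.19  1.11 -1.13]
shift mm tool [ 0.2 -0.2 -0. ] tool z [-2.e-04 -1.e-04 -1.e+00] x [ 0.972  0.234 -0.   ]
level turn [0.     0.0002 0.    ]
```

```bash

python3 -m creep '[[0,0,0,0.4,0.6,0,255],[0,0,0,0,0,1,255],[0,0,0,0,0,0,255]]'
python3 -m creep '[[0,0,0,0,0,1,255],[0,0,0,0,0,0,255]]'
python3 -m creep '[[0,0,0,0,0,1,255],[0,0,0,0,0,0,255]]'
```

```text
clock: 13.15
position: [0.5848, -0.2517, 0.1134]
ee_rot: [0.993, 0.118, -0.0, -0.0]
ft_force: [-0.1, -0.5, 1.5]
grip_width: 0.268
clock: 13.35
position: [0.585, -0.2517, 0.1129]
ee_rot: [0.993, 0.118, -0.0, -0.0]
ft_force: [-1.9, 0.5, 6.0]
grip_width: 0.27
clock: 13.55
position: [0.5852, -0.2517, 0.1125]
ee_rot: [0.993, 0.118, 0.0, 0.0]
ft_force: [-3.0, 1.4, 8.9]
grip_width: 0.275
```

```bash

python3 -m creep '[[0,0,0,0,0,1,255],[0,0,0,0,0,0,255]]'
python3 -m creep '[[0,0,0,0,0,0.8,255],[0,0,0,0,0,0,255]]'
```

```text
clock: 13.75
position: [0.5854, -0.2517, 0.112]
ee_rot: [0.993, 0.118, 0.0, 0.0]
ft_force: [-3.3, 0.6, 13.1]
grip_width: 0.267
clock: 13.95
position: [0.5856, -0.2517, 0.1117]
ee_rot: [0.993, 0.118, 0.001, 0.0]
ft_force: [-4.0, 2.2, 15.8]
grip_width: 0.266
```

```bash

python3 -m creep '[[0,0,0,-0.4,0.2,-1,255],[0,0,0,0,0,-1,255],[0,0,0,0,0,-1,255],[0,0,0,0,0,-0.5,255],[0,0,0,0,0,0,255]]'
python3 -m creep '[[0,0,0,0,0,-1,255],[0,0,0,0,0,-1,255],[0,0,0,0,0,0,255]]'
```

```text
clock: 14.45
position: [0.5847, -0.252, 0.1132]
ee_rot: [0.993, 0.118, 0.0, -0.0]
ft_force: [-0.3, 0.8, 1.9]
grip_width: 0.269
clock: 14.75
position: [0.5845, -0.2522, 0.1149]
ee_rot: [0.993, 0.118, -0.0, -0.0]
ft_force: [0.5, 0.1, -1.3]
grip_width: 0.266
```

```bash

python3 -m creep '[[0,0,0,0,0,-1,255],[0,0,0,0,0,0,255]]'
python3 -m creep '[[0,0,0,0,0,-1,255],[0,0,0,0,0,0,255]]'
```

```text
clock: 14.95
position: [0.5843, -0.2522, 0.1155]
ee_rot: [0.993, 0.118, -0.0, -0.0]
ft_force: [2.2, -0.6, -7.4]
grip_width: 0.268
clock: 15.15
position: [0.5842, -0.2522, 0.1163]
ee_rot: [0.993, 0.118, -0.001, -0.0]
ft_force: [2.5, 0.3, -13.8]
grip_width: 0.271
```

The pull has climbed steeply to about 13 N, so it is locked. I'll hold it there, then let it settle back.

```bash

python3 -m creep '[[0,0,0,0,0,-0.3,255],[0,0,0,0,0,0,255],[0,0,0,0,0,0,255],[0,0,0,0,0,0,255],[0,0,0,0,0,0,255]]'
python3 -m creep '[[0,0,0,0,0,1,255],[0,0,0,0,0,1,255],[0,0,0,0,0,1,255],[0,0,0,0,0,1,255],[0,0,0,0,0,0,255],[0,0,0,0,0,0,255]]'
```

```text
clock: 15.65
position: [0.5843, -0.2521, 0.117]
ee_rot: [0.993, 0.118, -0.0, -0.0]
ft_force: [2.6, -0.8, -18.2]
grip_width: 0.274
clock: 16.25
position: [0.5855, -0.2526, 0.1148]
ee_rot: [0.993, 0.118, 0.001, 0.001]
ft_force: [0.5, -0.1, -0.9]
grip_width: 0.272
```

```bash

python3 -m creep '[[0,0,0,0,0,0.6,255],[0,0,0,0,0,0,255],[0,0,0,0,0,0,255]]' 30
python3 -m creep '[[0,0,0,0,0,0,160],[0,0,0,0,0,0,130],[0,0,0,0,0,0,100],[0,0,0,0,0,0,100],[0,0,0,0,0,0,100],[0,0,0,0,0,0,100]]'
python3 - <<'E'
from h import *
go(.5845,-.252)
p,d=camera("side")
cv2.imwrite("pics/s8.png",np.clip(cv2.resize(p[90:170,300:380],None,fx=7,fy=7,interpolation=cv2.INTER_CUBIC)*1.6,0,255).astype(np.uint8))
E
```

```text
clock: 16.55
position: [0.5851, -0.2525, 0.1135]
ee_rot: [0.993, 0.118, 0.001, 0.0]
ft_force: [0.8, 0.3, 0.7]
grip_width: 0.265
clock: 17.15
position: [0.5847, -0.2523, 0.113]
ee_rot: [0.993, 0.118, 0.0, 0.0]
ft_force: [-1.2, 0.3, -0.1]
grip_width: 0.609
t 17.15 pos [ 0.5847 -0.2523  0.113 ] F [-1.22  0.27 -0.09] gw 0.609 q7 [ 0.61  0.49 -0.36  1.57  0.19  1.11 -1.13]
shift mm tool [-0.1 -0.3 -0. ] tool z [ 1.e-04 -1.e-04 -1.e+00] x [0.972 0.234 0.   ]
level turn [ 0.0001 -0.0001 -0.    ]
```

View pics/s8.png

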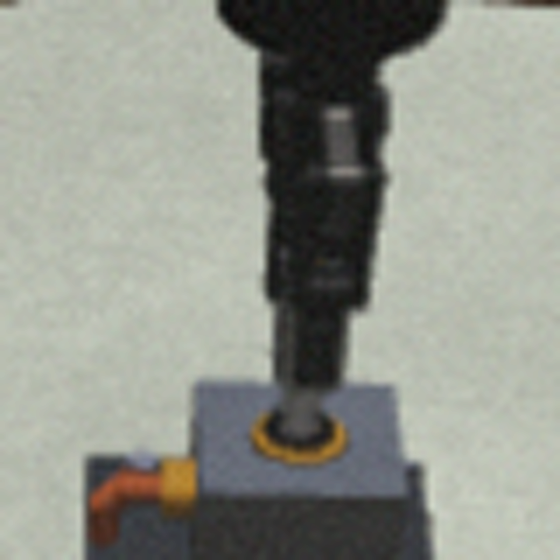

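The stem stands in the collar at about (300,425), with the fingers opened around it. Now I'll raise the tool straight up and check.

```bash

python3 -m creep '[[0,0,0,0,0,-5,100],[0,0,0,0,0,-12,100],[0,0,0,0,0,-20,100],[0,0,0,0,0,-25,100],[0,0,0,0,0,-25,100],[0,0,0,0,0,-25,100],[0,0,0,0,0,-25,100],[0,0,0,0,0,-20,100]]'
python3 -m creep '[[0,0,0,-20,-20,-5,100],[0,0,0,-30,-30,0,100],[0,0,0,-30,-30,0,100],[0,0,0,-25,-25,0,100],[0,0,0,0,0,0,100],[0,0,0,0,0,0,100]]'
python3 - <<'E'
from h import *
go(.5845,-.252)
for n in ["side","top"]:
    p,d=camera(n);cv2.imwrite(f"pics/{n}9.png",p)
s=cv2.imread("pics/side9.png");t=cv2.imread("pics/top9.png")
f=lambda a:np.clip(cv2.resize(a,None,fx=6,fy=6,interpolation=cv2.INTER_CUBIC)*1.6,0,255).astype(np.uint8)
cv2.imwrite("pics/c9.png",np.hstack([f(s[100:180,310:376]),f(t[195:275,360:426])]))
E
```

```text
clock: 18.0
position: [0.5849, -0.2522, 0.273]
ee_rot: [0.993, 0.118, 0.001, 0.001]
ft_force: [0.4, 0.8, -0.4]
grip_width: 0.61
clock: 18.6
position: [0.458, -0.1747, 0.2765]
ee_rot: [0.993, 0.118, 0.001, 0.001]
ft_force: [0.4, -0.6, 1.1]
grip_width: 0.611
t 18.6 pos [ 0.458  -0.1747  0.2765] F [ 0.38 -0.65  1.05] gw 0.611 q7 [ 0.68  0.05 -0.42  1.76  0.02  1.34 -1.08]
shift mm tool [104.9 104.7   0.4] tool z [ 0.0021 -0.0018 -1.    ] x [0.972 0.234 0.002]
level turn [ 0.0023 -0.0016 -0.    ]
```

View pics/c9.png

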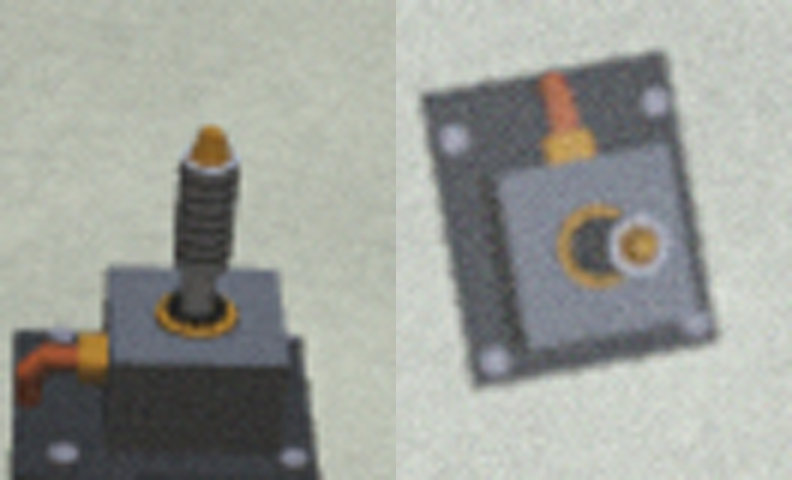

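View pics/side9.png

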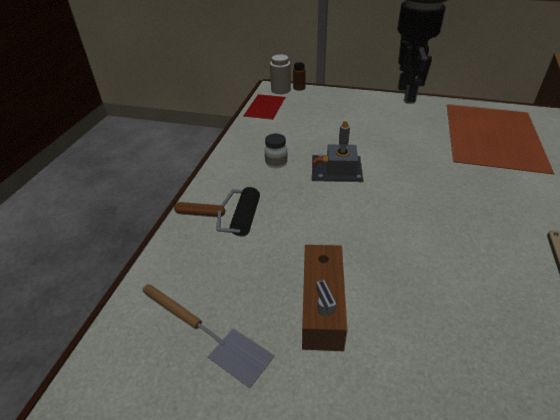

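```bash
python3 - <<'E'
from h import *
np.set_printoptions(precision=4,suppress=True)
print("brass tip",tri([("side",cp(211,126,310,100,6)),("top",cp(242,245,360,195,6))]))
print("ring",tri([("side",cp(209,155,310,100,6)),("top",cp(240,245,360,195,6))]))
E
```

```text
brass tip (array([ 0.5836, -0.2487,  0.1424]), array([ 0.2366,  0.0153, -0.0246, -0.2327]))
ring (array([ 0.5836, -0.2511,  0.128 ]), array([ 0.2295,  0.0149, -0.0239, -0.2257]))
```

```bash
python3 -c "
from h import *
hand_in(); o=get_obs(); print(o['clock'])"
```

```text
the job is handed in; nothing more can be done
the job is handed in; nothing more can be done
```

The round nozzle is standing locked in the air block's port, let go and with the arm clear, and the job was handed in about 19 s into the 70 s allowed. No verdict was reported.

- **Insertion:** I gripped the nozzle at the sleeve with 40 N, lifted it out of the rack and lowered it into the port in 1–2 mm steps. The jaws gave a bump of about 5 N. About 10 mm further down the push climbed steeply, and I stopped at about 16 N.
- **Tug:** I pulled up to about 17 N and held it for roughly half a second. The resistance rose steeply with no slip, so the nozzle is locked. I then eased back to about 0 N and released it.
- **Final check:** The last pictures show the nozzle upright in the collar. They also show the fan nozzle, jar, roller and ink knife where they were.
- **Disagreement:** The depth measurements do not quite agree. The arm's position puts the tip about 32.6 mm below the block's top face, while the camera gives 30–32 mm. All are past the 29 mm required. The camera's lower figure falls just under the stated home range of 31–45 mm, but its heights are only good to about 1–2 mm.
- **Not measured:** I could not see the collet. That it is back at rest is inferred from the near-zero force at release.

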